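# Close the washed canisters with their own lids

### The job

The washed drink-mix canisters are ready to pack away: take the yellow lid and the blue lid off the sloping draining rack and set each on the open canister of its own colour, level and fully home, without dropping it. Leave the spare green lid on the rack, keep the canisters upright on the table, and leave everything else where it stands.

Things in the scene. Friction and masses are not known exactly. Their poses are not given: they have to be found in the camera images.
- lid_yellow_mid (a point): Centre of the loose yellow lid, 28 mm over its base. Up its z: steel plug 12 mm high (radius 38 mm tapering out to 45.5), yellow disc radius 57, 8 thick, wooden handle 64 long (own x), 18 wide (own y), 36 tall, from 8 mm below to 28 mm above this point; disc top 8 mm below it. 0.2 kg. Starts lying on the rack: z square to the face (35 degrees from vertical), handle up the slope. 
- can_yellow_mid (a point): Centre (50 mm above the underside) of the loose open yellow canister: round, upright, z up, 100 mm high, outer radius 54 mm at the rim, wall 5 mm (mouth radius 49 mm), 0.6 kg. Lid home: disc flat on the rim, plug in the mouth, lid's centre 66 mm above this point.
- lid_blue_mid (a point): Centre of the loose blue lid, 28 mm over its base. Up its z: steel plug 12 mm high (radius 38 mm tapering out to 45.5), blue disc radius 57, 8 thick, wooden handle 64 long (own x), 18 wide (own y), 36 tall, from 8 mm below to 28 mm above this point; disc top 8 mm below it. 0.2 kg. Starts lying on the rack: z square to the face (35 degrees from vertical), handle up the slope. 
- can_blue_mid (a point): Centre (50 mm above the underside) of the loose open blue canister: round, upright, z up, 100 mm high, outer radius 54 mm at the rim, wall 5 mm (mouth radius 49 mm), 0.6 kg. Lid home: disc flat on the rim, plug in the mouth, lid's centre 66 mm above this point.
- lid_green_mid (a point): Centre of the loose green lid, 28 mm over its base. Up its z: steel plug 12 mm high (radius 38 mm tapering out to 45.5), green disc radius 57, 8 thick, wooden handle 64 long (own x), 18 wide (own y), 36 tall, from 8 mm below to 28 mm above this point; disc top 8 mm below it. 0.2 kg. Starts lying on the rack: z square to the face (35 degrees from vertical), handle up the slope. Spare.
- rack_face (a point): Centre of the sloping face (65 mm above the table) of the fixed wooden slatted draining rack; face 128 mm up the slope, 380 mm wide. Own z vertical, x level and away from the robot, y along the rack; the face rises towards +x at 35 degrees, with a lip 26 mm high along its low edge. The three lids lie in a row along y, 122 mm apart, in any order.
- white_can: closed white canister with a white lid, same size as the others, origin under its centre; 0.8 kg. A bystander: leave it alone.
- red_cup: red drinking cup standing upright, rim radius 46 mm, 115 mm high, origin under its centre. A bystander.
- cup_stack: nested stack of red cups, radius 46 mm, 154 mm high, origin under its centre. A bystander.
- tape: yellow tape measure, lying flat, 75 x 66 x 40 mm, origin under its centre. A bystander.
- spoon: serving spoon lying flat, 240 mm long along its x. A bystander.
Things that resemble listed ones, but are neither listed nor needed, are in the scene too. Leave any red or white look-alike of the part that bears lid_blue_mid alone.

How it is judged:
At the end, for the whole second after the job is handed in: Yellow lid on yellow canister, blue on blue: each within 6 mm of the axis, level within 0.06 rad, centre 61 to 70 mm above the canister's centre, at rest; both canisters upright (0.06 rad), feet on the table; green lid at rest within 30 mm of its start on the rack (horizontal distance between lid_yellow_mid and can_yellow_mid below 0.006 m and z of lid_yellow_mid in the frame of can_yellow_mid between 0.061 and 0.07 m and angle between each of lid_yellow_mid, can_yellow_mid, lid_blue_mid, can_blue_mid's own z axis and vertical below 0.06 rad and height (world z) of can_yellow_mid between 0.045 and 0.056 m and linear speed of each of lid_yellow, lid_blue, lid_green below 0.02 m/s and angular speed of each of lid_yellow, lid_blue below 0.2 rad/s and horizontal distance between lid_blue_mid and can_blue_mid below 0.006 m and z of lid_blue_mid in the frame of can_blue_mid between 0.061 and 0.07 m and height (world z) of can_blue_mid between 0.045 and 0.056 m and distance of lid_green_mid from where it was at the start of the episode below 0.03 m); the robot touches nothing.
It fails at once if a lid was dropped or flung (let go and moving faster than 0.6 m/s, a free fall of about 18 mm) ((contact force between the fingers and lid_yellow below 0.05 N and linear speed of lid_yellow above 0.6 m/s) or (contact force between the fingers and lid_blue below 0.05 N and linear speed of lid_blue above 0.6 m/s)).
It fails at once if a canister was tipped over (more than 0.4 rad) (angle between any of can_yellow_mid, can_blue_mid's own z axis and vertical above 0.4 rad).
It fails at once if the green lid was taken or knocked out of its place (more than 50 mm) (distance of lid_green_mid from where it was at the start of the episode above 0.05 m).
It fails at once if the white canister, red cup, cup stack, tape measure or spoon was moved more than 40 mm (distance of any of white_can, red_cup, cup_stack, tape, spoon from where it was at the start of the episode above 0.04 m).
It also fails if it takes over 64 s, if anything falls off the work surface, if the arm or the gripper's body presses on something with over 40 N, if the wrist force passes 120 N, or if a joint passes its speed limit or range.

### The arm

A 7-joint arm with a two-finger parallel gripper is mounted at the origin on the work surface. World frame = base frame: x ahead of the robot, y to its left, z up, the work surface at z = 0. Lengths are in m, angles in rad, forces in N, time in s.
With the tool pointing down it reaches from about 0.4 to 0.85 m from the base axis. Payload 10.4 kg.
Tool frame: the origin (TCP) lies midway between the tips of the shut fingers; the grasp point (between the pads) lies 19 mm behind it; x points along the fingers, y is the direction in which the jaws open and shut, and the axes are right-handed (so a half turn about x gives the same grasp; the last joint's range is limited). The gripper opens to 87 mm and grips with 3 to 60 N. Pads are 19 mm wide; open, the fingers measure 117 mm over their backs; the gripper's body (75 mm by 190 mm) begins 51 mm behind the grasp point.
Start: joints at [1.278, 0.332, -0.065, 1.46, 0.022, 1.35, -0.088], TCP at [0.167, -0.602, 0.223] pointing down, gripper open.
Joint ranges: [-2.6, 2.6], [-0.5, 2.12], [-1.47, 1.34], [0.16, 2.42], [-1.27, 4.41], [0.06, 2.06], [-2.6, 2.6]. Speed limits (rad/s): [2.22, 2.22, 2.79, 2.79, 3.14, 3.14, 3.14].

### API

Orientations are given as a unit quaternion [x, y, z, w].
In Python, from rig import * gives the robot as it stands.
- The arm moves only by the tool step_arm, never from a script. Its argument "rows" is one flat list of numbers, 7 for each row, row after row: the opening, from 0 (shut) to 1 (fully open), then the shift along the world's x, y, z in m, then the turn, a rotation vector about the world's x, y, z in degrees. In form: [jaw, x, y, z, rx, ry, rz, jaw, x, y, z, rx, ry, rz, ...]. A call has 1 to 12 rows; each row is the pose to reach, as a shift and turn from the pose commanded when the call began; what a row does not reach only later rows make up. A row lasts 1/8 s, in which the tool goes at most 62.5 mm and 10.7 degrees, less where a joint would pass 70% of its speed; a pose out of reach is approached as far as the arm can. A call with a gripper value outside its range is refused whole. The fingers move at their own pace and stop on an object; "force" is the grip in N (left out, the last holds). Time passes only in rows, so rows that repeat a pose let the fingers close. It gives the time, the measured TCP pose, the force and the opening at its end, in the units of the state.
- read_state(): the state, without advancing time (a new reading comes with each control period).
- snapshot(name): name is "scene" or "top" or "wrist"; returns the picture (384x512x3 uint8, blue, green, red); there is no depth.
- get_calibration(name): a dict with "fx", "fy", "cx", "cy" (pixels), "k1" (the pictures are not rectified: a ray, as slopes to the right and down, at radius r is drawn at 1 + k1 r^2 times it, then the intrinsics apply), "rvec" (rotation vector, rad) and "tvec" (3), from world to camera coordinates, as OpenCV has them; the wrist camera has in their place "hand_eye" (4x4, takes a point from camera to tool coordinates, whose origin is the TCP and whose axes are the tool frame's). Camera axes: x right, y down, z forward; pixel columns grow to the right and rows downward; lengths in m; the calibration is good to about 2 mm. A picture is of the moment at which its call begins: read the wrist's pose just before it. get_calibration takes no time and is no camera call.
- job_done(): hands the job in, once; it reports no verdict.
The state is a dict: "t": time; "joint_positions": joint angles; "qvel": joint speeds; "tau": joint torques, N m; "position": TCP position; "eef_rot": TCP orientation; "contact_force": force on the tool from outside, world axes, zero at the start; "ft_torque": the same for the moment, N m; "width": finger opening in m.
Only numpy, scipy, OpenCV 4.12 (cv2) and the standard library are available. Lean on these libraries where they do the work, as an engineer would, in place of code of your own. Each camera call takes 0.05 s, during which the arm holds its last target. There are 200 camera calls.

## Working session

There is one attempt and no reset: what is moved stays moved. The work goes in short steps, Python scripts to look and compute and a tool call to move; the robot and the scene stay as the last step left them, time stands still between calls to the robot, and variables do not carry over. Pictures are saved under pics/ and viewed, about 8 in all and at most 12, crops included, and the job is handed in when it is done.

Besides the shell and the picture viewer there is one more tool, called as name(argument=value, ...) on one line, values as JSON. step_arm: Moves the arm, as the interface text tells. Its arguments: {"type":"object","properties":{"rows":{"type":"array","items":{"type":"number"}},"force":{"type":"number"}},"required":["rows"]}

```bash
ls; mkdir -p pics
python3 - <<'E'
from rig import *
import cv2
s=read_state();print(s)
for n in("scene","top"):
    cv2.imwrite(f"pics/{n}0.png",snapshot(n));print(n,get_calibration(n))
print(get_calibration("wrist"))
E
```

```text
pics
{'t': 0.0, 'joint_positions': array([ 1.2783956 ,  0.33286353, -0.06472685,  1.46099643,  0.02159754,
        1.34988143, -0.08848225]), 'qvel': array([ 0.00022002,  0.00052994,  0.00051147, -0.00109651,  0.00061645,
       -0.00154765,  0.00058681]), 'tau': array([-1.06505853e-03, -6.23273921e+01,  2.38095748e-02, -3.89900136e+01,
       -6.14511967e-02,  3.99644079e-02,  7.18273850e-05]), 'position': array([ 0.16648806, -0.60199453,  0.2217329 ]), 'eef_rot': array([-0.70058993, -0.0956285 ,  0.7007686 , -0.09461664]), 'contact_force': array([-0.61726535, -0.39362293,  0.19992233]), 'ft_torque': array([-0.03223836, -0.02155818,  0.0481    ]), 'width': 0.08674425311102536}
scene {'fx': 424.26499936282346, 'fy': 424.26499936282346, 'cx': 251.25604404713368, 'cy': 194.58679702075318, 'k1': -0.15427528554109396, 'rvec': array([ 2.15160759,  0.60103394, -0.30846766]), 'tvec': array([-0.47378112, -0.05619214,  1.47283127])}
top {'fx': 347.4247503979419, 'fy': 347.4247503979419, 'cx': 259.5687730754388, 'cy': 191.0817279672618, 'k1': -0.06891845595927616, 'rvec': array([ 2.15248031, -2.1352874 ,  0.23532417]), 'tvec': array([0.02856153, 0.53616684, 0.98453832])}
{'fx': 283.82579574557076, 'fy': 283.82579574557076, 'cx': 254.98666245835506, 'cy': 195.8085343790658, 'k1': -0.012912223444707927, 'hand_eye': array([[-7.41793540e-04, -2.54683938e-01,  9.67024065e-01,
        -1.61916603e-01],
       [ 9.99999657e-01,  1.68052317e-04,  8.11348487e-04,
         5.67589927e-04],
       [-3.69148063e-04,  9.67024334e-01,  2.54683726e-01,
        -6.97698878e-02],
       [ 0.00000000e+00,  0.00000000e+00,  0.00000000e+00,
         1.00000000e+00]])}
```

View pics/scene0.png

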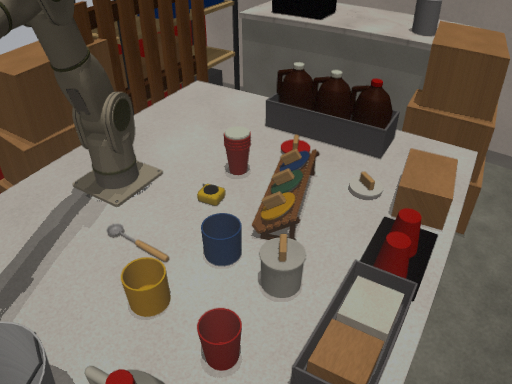

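View pics/top0.png

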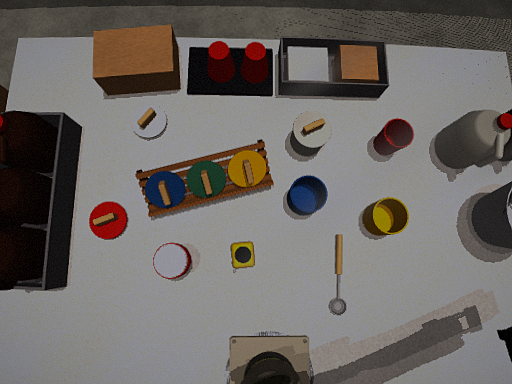

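The lids on the rack run blue, green, yellow. In the top view they sit at (165,190), (207,180) and (248,168). The blue can is at (307,195) and the yellow can at (390,216). The red and white look-alikes are off the rack.

```bash
cat > h.py <<'E'
import numpy as np, cv2
from scipy.spatial.transform import Rotation as R
from scipy.optimize import least_squares
from rig import *
def cam(name,st=None):
    c=get_calibration(name)
    if name!="wrist":
        A=R.from_rotvec(np.ravel(c["rvec"])).as_matrix(); return c,A.T,-A.T@np.ravel(c["tvec"])
    T=R.from_quat(st["eef_rot"]).as_matrix(); H=c["hand_eye"]
    return c,T@H[:3,:3],T@H[:3,3]+st["position"]
def rays(C,px):
    c,A,o=C; K=np.array([[c["fx"],0,c["cx"]],[0,c["fy"],c["cy"]],[0,0,1.]])
    u=cv2.undistortPoints(np.float64(px).reshape(-1,1,2),K,np.array([c["k1"],0,0,0.]))[:,0]
    d=np.c_[u,np.ones(len(u))]@A.T
    return d/np.linalg.norm(d,axis=1)[:,None]
def onplane(C,px,p,n):
    d=rays(C,px);o=C[2]; return o+d*(((p-o)@n)/(d@n))[:,None]
HUE={"yellow":(19,33),"blue":(100,125),"green":(60,98)}
def blobs(im,col,amin=120,smin=90,vmin=40):
    h=cv2.cvtColor(im,cv2.COLOR_BGR2HSV)
    lo,hi=HUE[col]; m=cv2.inRange(h,(lo,smin,vmin),(hi,255,255))
    cs,_=cv2.findContours(m,cv2.RETR_EXTERNAL,cv2.CHAIN_APPROX_NONE)
    return sorted([c for c in cs if cv2.contourArea(c)>amin],key=cv2.contourArea,reverse=True)
E
python3 - <<'E'
from h import *
for n in("scene","top"):
    im=cv2.imread(f"pics/{n}0.png");print(n,cam(n)[2])
    h=cv2.cvtColor(im,cv2.COLOR_BGR2HSV)
    for col in HUE:
        for c in blobs(im,col): print(col,cv2.contourArea(c),cv2.boundingRect(c),np.round(cv2.fitEllipse(cv2.convexHull(c))[0],1))
    for p in ([(165,180),(207,170),(235,170),(307,195),(248,172),(390,230)] if n=="top" else [(290,165),(295,180),(280,212),(285,203),(150,300),(222,240)]): print(p,h[p[1],p[0]])
E
```

```text
scene [ 1.03960437 -0.78329511  0.83817038]
yellow 2191.0 (121, 257, 49, 60) [145.9 286. ]
yellow 368.0 (261, 192, 34, 28) [277.7 205.7]
yellow 289.5 (197, 184, 28, 22) [210.9 194.2]
blue 1313.0 (201, 213, 40, 52) [221.3 238.2]
blue 148.5 (280, 152, 29, 19) [294.2 161.8]
(290, 165) [109 129  77]
(295, 180) [69 85 72]
(280, 212) [ 20 203 153]
(285, 203) [ 20 205 148]
(150, 300) [ 20 185 110]
(222, 240) [108  98  65]
top [0.35033669 0.07142541 1.06290591]
yellow 1065.0 (367, 197, 42, 39) [387.7 216.8]
yellow 1062.5 (228, 150, 38, 37) [246.5 168.1]
yellow 516.0 (231, 241, 24, 27) [242.5 254.4]
blue 1026.0 (290, 176, 37, 37) [308.2 193.5]
blue 848.5 (145, 171, 40, 37) [164.7 189.1]
green 813.5 (187, 161, 39, 36) [205.7 178.5]
(165, 180) [107 209  67]
(207, 170) [ 70 119  60]
(235, 170) [ 21 255 149]
(307, 195) [110 179 101]
(248, 172) [ 16 156 132]
(390, 230) [ 17 255  43]
```

Run:
```python
from h import *
C=cam("top");z=np.array([0,0,1.])
P={}
for k,px in dict(B=(164.7,189.1),G=(205.7,178.5),Y=(246.8,168.1)).items():
    P[k]=onplane(C,[px],np.array([0,0,.081]),z)[0];print(k,P[k])
d=P["B"]-P["Y"];print(np.linalg.norm(d),np.degrees(np.arctan2(-d[0],d[1])))
im=cv2.imread("pics/top0.png")
for col,i in(("yellow",0),("blue",0)):
    c=blobs(im,col)[i]; w=onplane(C,cv2.convexHull(c)[:,0],np.array([0,0,.1]),z)[:,:2]
    ctr=w.mean(0)
    for _ in range(20):
        v=ctr-C[2][:2];v/=np.linalg.norm(v);s=(w-ctr)@v>0
        ctr=least_squares(lambda q:np.linalg.norm(w[s]-q,axis=1)-.054,ctr,loss="soft_l1",f_scale=.002).x
    print(col,"can",ctr,np.abs(np.linalg.norm(w[s]-ctr,axis=1)-.054).mean())
print(onplane(C,[(408,130),(310,130),(338,305),(338,235),(172,260),(242,254)],np.array([0,0,.1]),z))
T=R.from_quat(read_state()["eef_rot"]).as_matrix();print(T.round(3))
print(get_calibration("wrist")["hand_eye"].round(2))
```

```text
B [0.53249567 0.30586    0.081     ]
G [0.5649326  0.18961923 0.081     ]
Y [0.5973627  0.07156893 0.081     ]
0.2431049982590623 15.475554222235852
yellow can [ 0.46092571 -0.33870746] 0.0005089004171537115
blue can [ 0.52059726 -0.10264728] 0.0007178332404853107
[[ 0.71864605 -0.41180678  0.1       ]
 [ 0.71075307 -0.11277949  0.1       ]
 [ 0.21486703 -0.17940403  0.1       ]
 [ 0.40425937 -0.18493142  0.1       ]
 [ 0.33353446  0.27178847  0.1       ]
 [ 0.35121645  0.08205547  0.1       ]]
[[-0.     0.267 -0.964]
 [ 0.001 -0.964 -0.267]
 [-1.    -0.001  0.   ]]
[[-0.   -0.25  0.97 -0.16]
 [ 1.    0.    0.    0.  ]
 [-0.    0.97  0.25 -0.07]
 [ 0.    0.    0.    1.  ]]
```

step_arm(rows=[1,0.03,0.03,0.02,0,0,0,1,0.08,0.07,0.03,0,0,0,1,0.13,0.12,0.03,0,0,0,1,0.18,0.16,0.03,0,0,0,1,0.22,0.2,0.03,0,0,0,1,0.26,0.235,0.03,0,0,0,1,0.295,0.263,0.03,0,0,0,1,0.295,0.263,0.03,0,0,0,1,0.295,0.263,0.03,0,0,0,1,0.295,0.263,0.03,0,0,0])

```text
t: 1.35
position: [0.4605, -0.3407, 0.2524]
eef_rot: [-0.701, -0.094, 0.701, -0.094]
contact_force: [-0.3, 0.8, 0.1]
width: 0.0871
```

```bash
cat > can.py <<'E'
import sys
from h import *
col,out=sys.argv[1:3]
s=read_state();im=snapshot("wrist");cv2.imwrite(out,im)
C=cam("wrist",s);z=np.array([0,0,1.]);print(s["position"],C[2])
for c in blobs(im,col,amin=2000)[:3]:
    w=onplane(C,cv2.convexHull(c)[:,0],np.array([0,0,.1]),z)[:,:2];ctr=w.mean(0)
    for _ in range(30):
        v=ctr-C[2][:2];v/=np.linalg.norm(v);k=(w-ctr)@v>-.01
        ctr=least_squares(lambda q:np.linalg.norm(w[k]-q,axis=1)-.054,ctr,loss="soft_l1",f_scale=.002).x
    print(col,cv2.contourArea(c),cv2.boundingRect(c),ctr.round(4),np.abs(np.linalg.norm(w[k]-ctr,axis=1)-.054).mean())
E
python3 can.py yellow pics/w_y.png
```

```text
[ 0.46047167 -0.34068815  0.25242327] [ 0.52800259 -0.32274598  0.41429618]
yellow 2642.0 (212, 134, 90, 82) [ 0.4721 -0.3355] 0.003756581343264734
```

View pics/w_y.png

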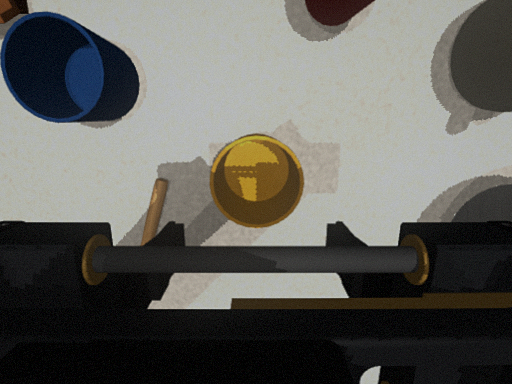

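step_arm(rows=[1,0.012,0.05,0,0,0,0,1,0.024,0.1,0,0,0,0,1,0.036,0.15,0,0,0,0,1,0.048,0.2,0,0,0,0,1,0.06,0.236,0,0,0,0,1,0.06,0.236,0,0,0,0,1,0.06,0.236,0,0,0,0,1,0.06,0.236,0,0,0,0])

```text
t: 2.4
position: [0.5212, -0.1051, 0.2525]
eef_rot: [-0.701, -0.094, 0.701, -0.094]
contact_force: [-0.1, 0.8, 0.3]
width: 0.0869
```

```bash
python3 can.py blue pics/w_b.png
```

```text
[ 0.52121088 -0.10512444  0.25249513] [ 0.58869271 -0.08717726  0.41438796]
blue 6515.5 (210, 135, 92, 92) [ 0.5257 -0.1051] 0.0005937094279285316
```

Run:
```python
from h import *
HUE.update(yellow=(10,33),blue=(98,128))
z=np.array([0,0,1.])
def W(p):
    return cam("wrist",dict(eef_rot=EQ,position=np.array(p)))
EQ=read_state()["eef_rot"]
def fit(C,w,r,sgn):
    ctr=w.mean(0)
    for _ in range(30):
        v=ctr-C[2][:2];v/=np.linalg.norm(v);k=(w-ctr)@v>-.01
        ctr=least_squares(lambda q:np.linalg.norm(w[k]-q,axis=1)-r,ctr,loss="soft_l1",f_scale=.002).x
    return ctr.round(4),np.abs(np.linalg.norm(w[k]-ctr,axis=1)-r).mean().round(5), k.sum()
for f,C,col in(("w_y",W([.46047,-.34069,.25242]),"yellow"),("w_b",W([.52121,-.10512,.25250]),"blue"),("top0",cam("top"),"yellow"),("top0",cam("top"),"blue")):
  im=cv2.imread(f"pics/{f}.png")
  for sm,vm in((60,15),(100,25),(130,15)):
    c=blobs(im,col,800,sm,vm)[0]
    c=min(blobs(im,col,800,sm,vm),key=lambda c:abs(cv2.fitEllipse(c)[0][0]-(255 if f[0]=="w" else (388 if col=="yellow" else 308)))) 
    w=onplane(C,cv2.convexHull(c)[:,0],np.array([0,0,.1]),z)[:,:2]
    e=cv2.fitEllipse(cv2.convexHull(c))
    print(f,col,sm,cv2.boundingRect(c),fit(C,w,.054,1), "circle",cv2.minEnclosingCircle(w.astype(np.float32)))
```

```text
w_y yellow 60 (209, 133, 95, 96) (array([ 0.4631, -0.3421]), np.float64(0.00025), np.int64(25)) circle ((0.4635452926158905, -0.3426532745361328), 0.0549376979470253)
w_y yellow 100 (210, 134, 94, 94) (array([ 0.4637, -0.342 ]), np.float64(0.00037), np.int64(24)) circle ((0.46334531903266907, -0.3421992063522339), 0.054028984159231186)
w_y yellow 130 (210, 134, 94, 94) (array([ 0.4641, -0.342 ]), np.float64(0.00062), np.int64(23)) circle ((0.4633469581604004, -0.3421110510826111), 0.0539282001554966)
w_b blue 60 (209, 134, 93, 93) (array([ 0.5253, -0.1055]), np.float64(0.00061), np.int64(22)) circle ((0.5242478847503662, -0.10566075891256332), 0.053532674908638)
w_b blue 100 (210, 135, 91, 92) (array([ 0.5258, -0.105 ]), np.float64(0.00068), np.int64(23)) circle ((0.524309515953064, -0.10573672503232956), 0.05305469408631325)
w_b blue 130 (211, 135, 89, 67) (array([ 0.5568, -0.0963]), np.float64(0.00775), np.int64(18)) circle ((0.5386922955513, -0.10111511498689651), 0.04941679909825325)
top0 yellow 60 (362, 197, 47, 39) (array([ 0.461 , -0.3393]), np.float64(0.00029), np.int64(12)) 
[... 221 characters left out ...]
), 0.06931766867637634)
top0 yellow 130 (363, 197, 46, 39) (array([ 0.46  , -0.3381]), np.float64(0.00056), np.int64(12)) circle ((0.45419394969940186, -0.3251406252384186), 0.06920976936817169)
top0 blue 60 (287, 175, 41, 40) (array([ 0.5212, -0.103 ]), np.float64(0.00054), np.int64(15)) circle ((0.5161980986595154, -0.09824608266353607), 0.06087731197476387)
top0 blue 100 (289, 176, 38, 37) (array([ 0.5209, -0.1025]), np.float64(0.00099), np.int64(10)) circle ((0.5155392289161682, -0.10010255873203278), 0.05969393998384476)
top0 blue 130 (287, 176, 40, 36) (array([ 0.5196, -0.1024]), np.float64(0.00066), np.int64(11)) circle ((0.5187749266624451, -0.09666529297828674), 0.05940757319331169)
```

The yellow can sits at (257,180) in the wrist view, fully visible, with a radius of about 46 px. The wrist fits give yellow (0.463,-0.342) and blue (0.5245,-0.106). Next is the tilted view of the rack.

step_arm(rows=[1,0,0.03,0,2,-7,0,1,0,0.06,-0.01,4,-14,0,1,0,0.1,-0.02,6,-22,0,1,0,0.13,-0.04,8,-29,0,1,0,0.155,-0.058,9.35,-33.7,0,1,0,0.155,-0.058,9.35,-33.7,0,1,0,0.155,-0.058,9.35,-33.7,0,1,0,0.155,-0.058,9.35,-33.7,0])

```text
t: 3.45
position: [0.5229, 0.0508, 0.196]
eef_rot: [0.879, 0.119, -0.457, 0.062]
contact_force: [-0.3, -0.0, 0.2]
width: 0.0872
```

Run:
```python
from h import *
s=read_state();im=snapshot("wrist");cv2.imwrite("pics/w_r.png",im);np.savez("w_r.npz",q=s["eef_rot"],p=s["position"])
print(s["position"],R.from_quat(s["eef_rot"]).as_matrix().round(3),s["contact_force"],s["joint_positions"].round(2))
for col in HUE:
    for c in blobs(im,col,400): print(col,cv2.contourArea(c),cv2.boundingRect(c))
```

```text
[0.52285353 0.05078292 0.19601829] [[ 0.553  0.266 -0.789]
 [ 0.153 -0.964 -0.217]
 [-0.819 -0.    -0.574]] [-0.26633251 -0.01198906  0.2035519 ] [ 0.5  -0.27 -0.54  2.25 -0.48  0.56 -1.03]
yellow 8074.5 (204, 138, 105, 101)
yellow 2698.5 (231, 292, 281, 18)
yellow 435.5 (401, 234, 28, 51)
yellow 413.5 (82, 234, 28, 51)
blue 3836.5 (0, 140, 88, 83)
green 7586.5 (93, 139, 103, 100)
```

View pics/w_r.png

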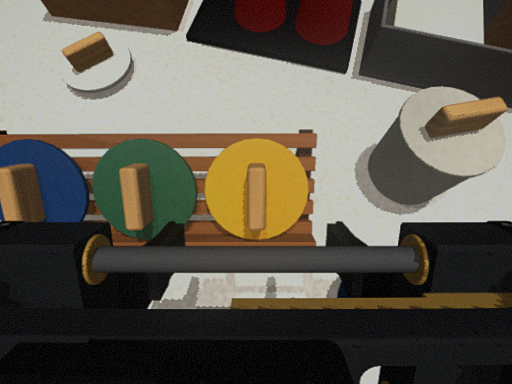

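The wrist view shows all three lids square to the tool. The yellow disc is centred near (256,188), green near (144,189), and blue is cut off at the left edge.

```bash
cat > lid.py <<'E'
from h import *
def lids(im,C,T,cols):
    n=-T[:,0]; 
    for col in cols:
        cs=blobs(im,col,3000,60,25)
        if not cs: continue
        hull=cv2.convexHull(cs[0])[:,0]
        for zz in (0,):
            # depth from size: scale so that the disc radius is 57 mm
            f=lambda d:onplane(C,hull,C[2]+T[:,0]*d,n)
            d=least_squares(lambda d:cv2.minEnclosingCircle((f(d[0])@T[:,1:]).astype(np.float32))[1]-.057,[.3],diff_step=1e-2).x[0]
        def fit(d):
            w=f(d)@T[:,1:]
            q=least_squares(lambda q:np.linalg.norm(w-q[:2],axis=1)-q[2],[*w.mean(0),.057],loss="soft_l1",f_scale=.001).x
            return q,T[:,0]*(T[:,0]@(C[2]+T[:,0]*d))+T[:,1:]@q[:2]
        yield col,d,fit
if __name__=="__main__":
    a=np.load("w_r.npz");st=dict(eef_rot=a["q"],position=a["p"]);T=R.from_quat(a["q"]).as_matrix();C=cam("wrist",st)
    for col,d,fit in lids(cv2.imread("pics/w_r.png"),C,T,["yellow","green"]):
        q,c=fit(d);print(col,"d",d,"r",q[2],"disc top",c.round(4),"TCP->disc top in tool",(T.T@(c-a["p"])).round(4))
        ct=cam("top");px=dict(yellow=(246.8,168.1),green=(205.7,178.5))[col]
        r=rays(ct,[px])[0];r2=c-C[2];r2/=np.linalg.norm(r2)
        s=np.linalg.lstsq(np.c_[r,-r2],C[2]-ct[2],rcond=None)[0];p1=ct[2]+s[0]*r;p2=C[2]+s[1]*r2;print(" triang",p1.round(4),p2.round(4),(T.T@((p1+p2)/2-a["p"])).round(4))
E
python3 lid.py
```

```text
yellow d 0.29933538011680627 r 0.0563905329956553 disc top [0.5966 0.0693 0.0814] TCP->disc top in tool [0.1375 0.0018 0.0035]
 triang [0.6004 0.0716 0.0689] [0.6013 0.0705 0.0691] [0.1503 0.0012 0.007 ]
green d 0.3006424851166456 r 0.05623176998302479 disc top [0.5642 0.187  0.0799] TCP->disc top in tool [ 0.1388 -0.1204  0.0045]
 triang [0.5667 0.1906 0.0728] [0.5661 0.1907 0.0727] [ 0.1464 -0.1232  0.006 ]
```

step_arm(rows=[0.6,0.018,0.004,-0.028,0,0,0,0.6,0.037,0.009,-0.056,0,0,0,0.6,0.052,0.013,-0.08,0,0,0,0.6,0.062,0.0155,-0.096,0,0,0,0.6,0.067,0.017,-0.104,0,0,0,0.6,0.07,0.0175,-0.109,0,0,0,0.6,0.07,0.0175,-0.109,0,0,0,0.6,0.07,0.0175,-0.109,0,0,0], force=30)

```text
t: 4.5
position: [0.5918, 0.0689, 0.0861]
eef_rot: [0.879, 0.119, -0.458, 0.062]
contact_force: [-0.7, -0.3, 0.0]
width: 0.0522
```

Run:
```python
from h import *
s=read_state();im=snapshot("wrist");cv2.imwrite("pics/w_g1.png",im)
a=np.load("w_r.npz");T=R.from_quat(a["q"]).as_matrix();print(T.T@(s["position"]-a["p"]),s["position"],s["contact_force"],s["joint_positions"].round(2))
```

```text
[0.13095865 0.00084242 0.00473055] [0.59181923 0.0689413  0.08607621] [-0.6764464  -0.25220805  0.0391139 ] [ 0.47  0.12 -0.63  2.21 -0.01  0.23 -1.43]
```

View pics/w_g1.png

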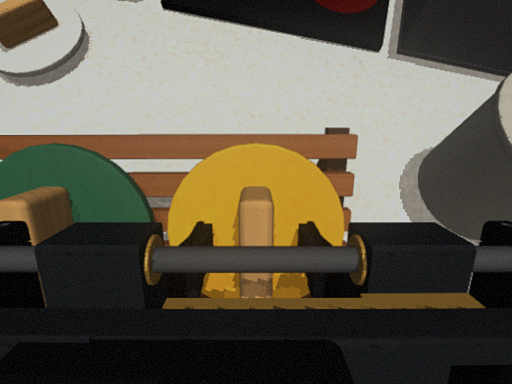

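The fingers straddle the yellow handle, centred at about column 256, with nothing touching. I'll close the jaws and lift square to the face.

step_arm(rows=[0,0,0,0,0,0,0,0,0,0,0,0,0,0,0,0,0,0,0,0,0,0,0,0,0,0,0,0,0,0,0,0,0,0,0,0,-0.005,-0.0015,0.008,0,0,0,0,-0.014,-0.004,0.02,0,0,0,0,-0.028,-0.008,0.041,0,0,0,0,-0.044,-0.012,0.066,0,0,0,0,-0.058,-0.0155,0.09,0,0,0,0,-0.058,-0.0155,0.11,0,0,0,0,-0.058,-0.0155,0.11,0,0,0], force=30)

```text
t: 6.05
position: [0.5341, 0.0535, 0.1968]
eef_rot: [0.879, 0.119, -0.457, 0.063]
contact_force: [0.2, -0.1, -2.5]
width: 0.0174
```

Run:
```python
from h import *
s=read_state();print(s["position"],s["contact_force"],s["width"],s["joint_positions"].round(2))
```

```text
[0.53412254 0.05349938 0.19676625] [ 0.23591307 -0.13774551 -2.49653594] 0.01737226650913994 [ 0.62 -0.25 -0.66  2.22 -0.51  0.56 -1.01]
```

step_arm(rows=[0,0,0,0.02,-1,3.5,0,0,-0.003,-0.02,0.04,-2.8,10,0,0,-0.01,-0.05,0.05,-4.7,17,0,0,-0.018,-0.1,0.05,-6.7,24,0,0,-0.027,-0.15,0.05,-8.3,30,0,0,-0.036,-0.2,0.05,-9.35,33.7,0,0,-0.045,-0.25,0.05,-9.35,33.7,0,0,-0.054,-0.3,0.05,-9.35,33.7,0,0,-0.063,-0.35,0.05,-9.35,33.7,0,0,-0.069,-0.38,0.05,-9.35,33.7,0,0,-0.072,-0.396,0.05,-9.35,33.7,0,0,-0.072,-0.396,0.05,-9.35,33.7,0])

```text
t: 7.55
position: [0.4615, -0.3424, 0.2444]
eef_rot: [-0.701, -0.095, 0.701, -0.094]
contact_force: [0.7, 1.1, -1.6]
width: 0.0178
```

step_arm(rows=[0,0,0,0,0,0,0,0,0,0,0,0,0,0])

```text
t: 7.8
position: [0.4623, -0.341, 0.2457]
eef_rot: [0.701, 0.096, -0.7, 0.096]
contact_force: [0.3, -0.2, -2.9]
width: 0.0181
```

```bash
cat > held.py <<'E'
import sys
from lid import *
col,out=sys.argv[1:3]
HUE.update(yellow=(18,33),blue=(98,128))
s=read_state();im=snapshot("wrist");cv2.imwrite(out,im);T=R.from_quat(s["eef_rot"]).as_matrix();C=cam("wrist",s)
print(s["position"].round(4),T[:,0].round(4),T[:,1].round(4),s["width"],s["contact_force"].round(1))
for c in blobs(im,col,600,80,30): print(cv2.contourArea(c),cv2.boundingRect(c))
E
python3 held.py yellow pics/h_y.png
```

```text
[ 0.4623 -0.341   0.2457] [ 4.e-04  0.e+00 -1.e+00] [ 2.687e-01 -9.632e-01  1.000e-04] 0.01810646774596676 [ 0.3 -0.2 -2.9]
10920.0 (167, 136, 176, 149)
3509.0 (95, 275, 321, 34)
```

View pics/h_y.png

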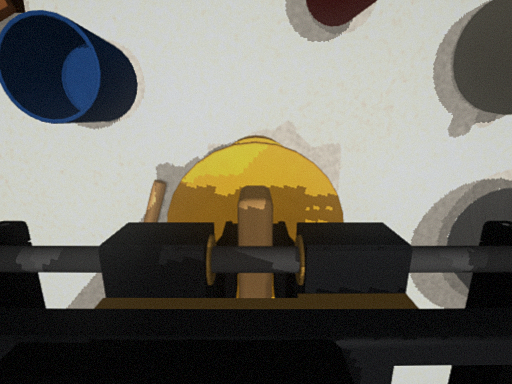

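The held lid is level and spans columns 167–343, the same as at grasp, so it hasn't slipped. Lowering it now.

step_arm(rows=[0,0,-0.001,-0.03,0,0,0,0,0,-0.001,-0.065,0,0,0,0,0,-0.001,-0.09,0,0,0,0,0,-0.001,-0.105,0,0,0,0,0,-0.001,-0.114,0,0,0,0,0,-0.001,-0.119,0,0,0,0,0,-0.001,-0.123,0,0,0,0,0,-0.001,-0.125,0,0,0,0,0,-0.001,-0.125,0,0,0])

```text
t: 8.98
position: [0.4617, -0.3435, 0.1208]
eef_rot: [0.701, 0.095, -0.701, 0.095]
contact_force: [0.4, 0.3, -2.1]
width: 0.018
```

step_arm(rows=[0,0,0,-0.0015,0,0,0,0,0,0,-0.003,0,0,0,0,0,0,-0.0045,0,0,0,0,0,0,-0.0045,0,0,0])

```text
t: 9.48
position: [0.4615, -0.3433, 0.1159]
eef_rot: [-0.701, -0.095, 0.701, -0.095]
contact_force: [0.3, -0.2, -2.3]
width: 0.0181
```

step_arm(rows=[0,0,0,-0.001,0,0,0,0,0,0,-0.002,0,0,0,0,0,0,-0.002,0,0,0])

```text
t: 9.85
position: [0.4617, -0.3434, 0.1145]
eef_rot: [0.701, 0.095, -0.701, 0.095]
contact_force: [-2.1, 1.7, 3.2]
width: 0.0177
```

step_arm(rows=[0,0,0,-0.001,0,0,0,0,0,0,-0.002,0,0,0,0,0,0,-0.002,0,0,0])

```text
t: 10.22
position: [0.4618, -0.3435, 0.1144]
eef_rot: [0.701, 0.095, -0.701, 0.096]
contact_force: [-8.4, 5.7, 22.1]
width: 0.0177
```

Contact came at TCP z = 0.1145, as predicted. I'll relieve the side load and release gently.

step_arm(rows=[0,-0.0005,0.0005,0.001,0,0,0,0,-0.001,0.001,0.0015,0,0,0,0,-0.001,0.001,0.0015,0,0,0])

```text
t: 10.6
position: [0.4614, -0.3432, 0.1144]
eef_rot: [0.701, 0.094, -0.7, 0.096]
contact_force: [1.2, -2.3, 6.2]
width: 0.0176
```

step_arm(rows=[0.6,0,0,0,0,0,0,0.6,0,0,0,0,0,0,0.6,0,0,0,0,0,0,0.6,0,0,0,0,0,0])

```text
t: 11.1
position: [0.4605, -0.3423, 0.1133]
eef_rot: [-0.701, -0.095, 0.701, -0.095]
contact_force: [-0.1, -0.4, 0.8]
width: 0.048
```

step_arm(rows=[0.6,0,0,0.01,0,0,0,0.6,0,0,0.04,0,0,0,0.6,0,0,0.08,0,0,0,0.6,0,0,0.13,0,0,0,0.6,0,0,0.16,0,0,0,0.6,0,0,0.16,0,0,0,0.6,0,0,0.16,0,0,0])

```text
t: 11.98
position: [0.4604, -0.3422, 0.2732]
eef_rot: [-0.701, -0.095, 0.701, -0.095]
contact_force: [-0.6, -0.4, -1.1]
width: 0.052
```

```bash
python3 held.py yellow pics/p_y.png
python3 - <<'E'
import cv2
from rig import *
cv2.imwrite("pics/s1.png",snapshot("scene"))
a=cv2.imread("pics/p_y.png");b=cv2.imread("pics/s1.png")[230:340,80:230]
b=cv2.resize(b,(524,384),interpolation=cv2.INTER_CUBIC);cv2.imwrite("pics/c1.png",cv2.resize(cv2.hconcat([a,b]),(800,296)))
E
```

```text
[ 0.4604 -0.3422  0.2732] [-4.e-04  2.e-04 -1.e+00] [ 2.666e-01 -9.638e-01 -3.000e-04] 0.052034680984246635 [-0.6 -0.4 -1.1]
6920.5 (208, 131, 96, 95)
3270.5 (162, 293, 324, 16)
```

View pics/c1.png

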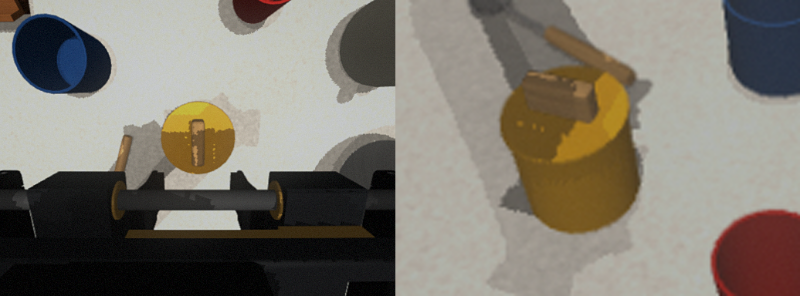

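The yellow lid sits flat on its canister in both views. Next is the blue lid.

step_arm(rows=[0.6,0,0.03,0.01,0,0,0,0.6,0,0.085,0.01,0,0,0,0.6,0,0.14,0.01,0,0,0,0.6,0,0.2,0.01,0,0,0,0.6,0,0.26,0.01,0,0,0,0.6,0,0.32,0.01,0,0,0,0.6,0,0.38,0.01,1.9,-7,0,0.6,0,0.44,0,3.9,-14,0,0.6,0,0.5,-0.02,5.8,-21,0,0.6,0,0.55,-0.04,7.8,-28,0,0.6,-0.001,0.6,-0.06,9.35,-33.7,0,0.6,-0.002,0.628,-0.077,9.35,-33.7,0])

```text
t: 13.58
position: [0.4562, 0.2874, 0.1942]
eef_rot: [0.879, 0.12, -0.458, 0.064]
contact_force: [-0.2, -1.2, 0.1]
width: 0.0523
```

step_arm(rows=[0.6,0,0,0,0,0,0,0.6,0,0,0,0,0,0,0.6,0,0,0,0,0,0])

```text
t: 13.95
position: [0.4591, 0.2846, 0.1969]
eef_rot: [0.879, 0.119, -0.458, 0.061]
contact_force: [0.4, -0.4, 0.5]
width: 0.0525
```

Run:
```python
from lid import *
HUE.update(blue=(98,128))
s=read_state();im=snapshot("wrist");cv2.imwrite("pics/w_rb.png",im);np.savez("w_rb.npz",q=s["eef_rot"],p=s["position"])
T=R.from_quat(s["eef_rot"]).as_matrix();C=cam("wrist",s);print(s["position"],T.round(3),s["joint_positions"].round(2))
for col,d,fit in lids(im,C,T,["blue","green"]):
    q,c=fit(d);print(col,d,q[2],c.round(4),(T.T@(c-s["position"])).round(4))
    for c in blobs(im,col,3000,60,25): print(cv2.boundingRect(c))
```

```text
[0.45909971 0.28455008 0.19689386] [[ 0.553  0.265 -0.79 ]
 [ 0.153 -0.964 -0.217]
 [-0.819 -0.001 -0.573]] [ 0.63 -0.46 -1.19  2.18 -0.4   0.58 -1.68]
blue 0.3024589178756716 0.0566178331142141 [0.5323 0.3041 0.0783] [0.1406 0.0007 0.006 ]
(204, 140, 103, 101)
green 0.29988992215102467 0.05605918631077502 [0.5637 0.1882 0.081 ] [0.138  0.1207 0.0047]
(314, 140, 103, 98)
```

View pics/w_rb.png

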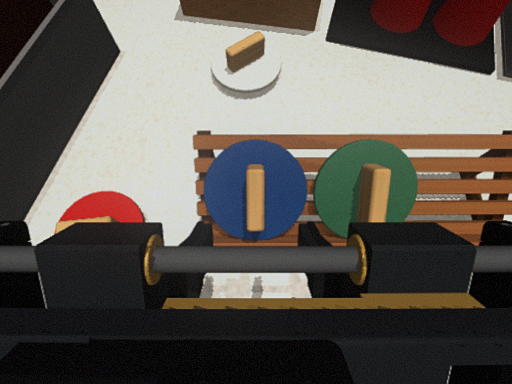

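Blue is at (255,190) in the wrist view with its handle vertical, and green hasn't moved. Approaching and gripping blue.

step_arm(rows=[0.6,0.018,0.0045,-0.028,0,0,0,0.6,0.036,0.009,-0.056,0,0,0,0.6,0.051,0.013,-0.08,0,0,0,0.6,0.061,0.016,-0.097,0,0,0,0.6,0.066,0.0175,-0.106,0,0,0,0.6,0.069,0.018,-0.111,0,0,0,0.6,0.069,0.018,-0.111,0,0,0,0.6,0.069,0.018,-0.111,0,0,0])

```text
t: 15.0
position: [0.5117, 0.2932, 0.1429]
eef_rot: [0.878, 0.13, -0.46, 0.031]
contact_force: [-0.7, -0.5, 1.3]
width: 0.0523
```

Run:
```python
from h import *
s=read_state()
a=np.load("w_rb.npz");T=R.from_quat(a["q"]).as_matrix();print(T.T@(s["position"]-a["p"]),s["position"],s["contact_force"],s["joint_positions"].round(2),R.from_quat(s["eef_rot"]).as_matrix().round(3))
```

```text
[ 0.07467166  0.00568629 -0.01247955] [0.5117331  0.29316983 0.1428628 ] [-0.71206982 -0.47796045  1.33688131] [-0.38 -0.02 -0.34  2.19  0.5   0.43 -2.45] [[ 0.543  0.257 -0.799]
 [ 0.201 -0.964 -0.174]
 [-0.815 -0.066 -0.575]]
```

step_arm(rows=[0.6,-0.01,-0.003,0.015,0,0,0,0.6,-0.018,-0.0045,0.028,0,0,0])

```text
t: 15.25
position: [0.4926, 0.2894, 0.1712]
eef_rot: [0.878, 0.131, -0.46, 0.031]
contact_force: [-0.4, -0.6, 0.8]
width: 0.0521
```

Run:
```python
from h import *
s=read_state()
a=np.load("w_rb.npz");T=R.from_quat(a["q"]).as_matrix();print(T.T@(s["position"]-a["p"]),s["position"],s["qvel"].round(2),s["joint_positions"].round(2),R.from_quat(s["eef_rot"]).as_matrix().round(3))
```

```text
[ 0.04030487  0.00427649 -0.01279541] [0.49261715 0.28935078 0.17120286] [-0.02 -0.31 -0.01  0.01 -0.35  0.24  0.28] [-0.39 -0.11 -0.34  2.2   0.39  0.49 -2.36] [[ 0.542  0.259 -0.799]
 [ 0.202 -0.964 -0.175]
 [-0.816 -0.066 -0.575]]
```

Joint 7 is close to its lower limit in this posture. I'll back off and make a half turn about the tool axis, which gives the same grasp. A small turn first will show the sign.

step_arm(rows=[0.6,-0.009,-0.002,0.015,2.7,1,-4.1,0.6,-0.018,-0.004,0.03,5.4,2,-8.1,0.6,-0.018,-0.004,0.03,5.4,2,-8.1])

```text
t: 15.62
position: [0.4757, 0.2853, 0.2027]
eef_rot: [0.878, 0.091, -0.468, -0.046]
contact_force: [0.5, -0.2, 0.0]
width: 0.052
```

Run:
```python
from h import *
s=read_state();print(s["position"],s["joint_positions"].round(2))
Rc=R.from_quat(s["eef_rot"]).as_matrix();a=np.load("w_rb.npz");T=R.from_quat(a["q"]).as_matrix()
T2=T@np.diag([1,-1,-1]);print((R.from_matrix(T2@Rc.T)).as_rotvec(degrees=True))
```

```text
[0.4756517  0.28527433 0.2026631 ] [-0.38 -0.19 -0.35  2.2   0.3   0.56 -2.46]
[  91.63641638   29.73398563 -137.16162217]
```

step_arm(rows=[0.6,0,0,0,-5.5,-1.8,8.2,0.6,0,0,0,-10.9,-3.5,16.4,0.6,0,0,0,-16.4,-5.3,24.5,0.6,0,0,0,-21.9,-7.1,32.7,0.6,0,0,0,-27.4,-8.9,40.9,0.6,0,0,0,-32.8,-10.6,49.1,0.6,0,0,0,-38.3,-12.4,57.3,0.6,0,0,0,-43.8,-14.2,65.4,0.6,0,0,0,-49.2,-15.9,73.6,0.6,0,0,0,-54.7,-17.7,81.8,0.6,0,0,0,-54.7,-17.7,81.8])

```text
t: 17.0
position: [0.4753, 0.2851, 0.2006]
eef_rot: [0.589, 0.418, -0.25, 0.645]
contact_force: [-0.7, -0.3, -0.1]
width: 0.0524
```

```bash
cat > rem.py <<'E'
from h import *
s=read_state();print(s["position"],s["joint_positions"].round(2))
Rc=R.from_quat(s["eef_rot"]).as_matrix();a=np.load("w_rb.npz");T=R.from_quat(a["q"]).as_matrix()
T2=T@np.diag([1,-1,-1]);print((R.from_matrix(T2@Rc.T)).as_rotvec(degrees=True),a["p"]-s["position"])
E
python3 rem.py
```

```text
[0.47526086 0.28510721 0.20055252] [-0.62 -0.17 -0.15  2.18  0.38  0.63 -0.79]
[-50.35717647 -16.23463927  75.67853052] [-0.01616115 -0.00055713 -0.00365865]
```

step_arm(rows=[0.6,0,0,0,-5.6,-1.8,8.4,0.6,0,0,0,-11.2,-3.6,16.8,0.6,0,0,0,-16.8,-5.4,25.2,0.6,0,0,0,-22.4,-7.2,33.6,0.6,0,0,0,-28,-9,42,0.6,0,0,0,-33.6,-10.8,50.4,0.6,-0.003,0,0,-39.2,-12.6,58.9,0.6,-0.006,0,0,-44.8,-14.4,67.3,0.6,-0.01,0,0,-50.4,-16.2,75.7,0.6,-0.01,0,0,-50.4,-16.2,75.7,0.6,-0.01,0,0,-50.4,-16.2,75.7])

```text
t: 18.38
position: [0.4653, 0.2854, 0.2014]
eef_rot: [-0.059, 0.459, 0.118, 0.879]
contact_force: [-0.0, 0.1, -0.1]
width: 0.0518
```

```bash
python3 rem.py
python3 - <<'E'
from lid import *
HUE.update(blue=(98,128))
s=read_state();im=snapshot("wrist");cv2.imwrite("pics/w_rb2.png",im);np.savez("w_rb2.npz",q=s["eef_rot"],p=s["position"])
T=R.from_quat(s["eef_rot"]).as_matrix();C=cam("wrist",s);print(T.round(3))
for col,d,fit in lids(im,C,T,["blue","green"]):
    q,c=fit(d);print(col,d,q[2],c.round(4),(T.T@(c-s["position"])).round(4),cv2.boundingRect(blobs(im,col,3000,60,25)[0]))
c=np.array([.5323,.3041,.0783]);print("prev est",(T.T@(c-s["position"])).round(4))
E
```

```text
[0.46528833 0.28536106 0.20139821] [-0.8  -0.2  -0.03  2.21  0.51  0.66  0.67]
[-0.1659474  -0.13189445  0.24070176] [-0.00618862 -0.00081099 -0.00450434]
[[ 0.551 -0.261  0.792]
 [ 0.153  0.965  0.212]
 [-0.82   0.004  0.572]]
blue 0.30269152251109704 0.05661679386349158 [0.5326 0.3043 0.0785] [ 0.1408  0.0002 -0.013 ] (204, 121, 104, 104)
green 0.30204768198718457 0.056371289066600175 [0.5646 0.1875 0.079 ] [ 0.1402 -0.1209 -0.012 ] (92, 123, 105, 101)
prev est [ 1.408e-01  1.000e-04 -1.340e-02]
```

View pics/w_rb2.png

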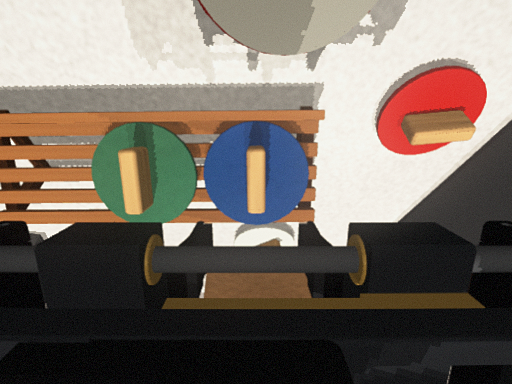

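Both wrist views agree on the blue lid: (0.5325, 0.304, 0.0784), with handle at (256,180). Joint 7 now has room, so I'm approaching again.

step_arm(rows=[0.6,0.006,0.003,-0.03,0,0,0,0.6,0.025,0.008,-0.06,0,0,0,0.6,0.043,0.012,-0.085,0,0,0,0.6,0.055,0.0155,-0.104,0,0,0,0.6,0.06,0.017,-0.1125,0,0,0,0.6,0.0635,0.018,-0.1175,0,0,0,0.6,0.0635,0.018,-0.1175,0,0,0,0.6,0.0635,0.018,-0.1175,0,0,0])

```text
t: 19.42
position: [0.5286, 0.3038, 0.0849]
eef_rot: [-0.061, 0.458, 0.119, 0.879]
contact_force: [0.0, 0.2, -0.4]
width: 0.052
```

Run:
```python
from h import *
s=read_state();T=R.from_quat(s["eef_rot"]).as_matrix()
print(s["joint_positions"].round(2),T.round(3),"disc in tool",T.T@(np.array([.5325,.3042,.0784])-s["position"]),s["contact_force"])
cv2.imwrite("pics/w_g2.png",snapshot("wrist"))
```

```text
[-0.76  0.12  0.01  2.19  0.79  0.38  0.41] [[ 0.552 -0.265  0.79 ]
 [ 0.154  0.964  0.216]
 [-0.819  0.002  0.573]] disc in tool [ 0.00752257 -0.00060423 -0.00057262] [ 0.03156818  0.24408917 -0.3689629 ]
```

step_arm(rows=[0,0,0,0,0,0,0,0,0,0,0,0,0,0,0,0,0,0,0,0,0,0,0,0,0,0,0,0,0,0,0,0,0,0,0,0,-0.005,-0.0015,0.008,0,0,0,0,-0.014,-0.004,0.02,0,0,0,0,-0.028,-0.008,0.041,0,0,0,0,-0.044,-0.012,0.066,0,0,0,0,-0.05,-0.0135,0.09,0,0,0,0,-0.05,-0.0135,0.12,0,0,0,0,-0.05,-0.0135,0.12,0,0,0], force=30)

```text
t: 20.98
position: [0.4788, 0.2907, 0.2066]
eef_rot: [-0.06, 0.457, 0.12, 0.879]
contact_force: [0.4, 1.9, -2.0]
width: 0.0177
```

Run:
```python
from h import *
s=read_state();T=R.from_quat(s["eef_rot"]).as_matrix();print(s["position"],s["width"],s["joint_positions"].round(2))
G=np.array([[0,-.2667,.9638],[0,.9638,.2667],[-1,0,0]]);print(R.from_matrix(G@T.T).as_rotvec(degrees=True))
print("blue can TCP-lid target diff", np.array([.5237,-.1048])-s["position"][:2])
```

```text
[0.47882206 0.29070081 0.20660264] 0.017729607621718345 [-0.78 -0.17 -0.03  2.18  0.5   0.66  0.7 ]
[-9.53622524 33.77581075  0.12516266]
blue can TCP-lid target diff [ 0.04487794 -0.39550081]
```

step_arm(rows=[0,0,0,0.02,-1,3.5,0,0,0.003,-0.02,0.04,-2.8,10,0,0,0.008,-0.05,0.045,-4.7,17,0,0,0.013,-0.1,0.045,-6.7,24,0,0,0.019,-0.15,0.045,-8.3,30,0,0,0.025,-0.2,0.045,-9.5,33.8,0,0,0.03,-0.25,0.045,-9.5,33.8,0,0,0.036,-0.3,0.045,-9.5,33.8,0,0,0.041,-0.35,0.045,-9.5,33.8,0,0,0.043,-0.38,0.045,-9.5,33.8,0,0,0.045,-0.396,0.045,-9.5,33.8,0,0,0.045,-0.396,0.045,-9.5,33.8,0])

```text
t: 22.48
position: [0.5233, -0.1063, 0.2484]
eef_rot: [-0.095, 0.702, 0.093, 0.699]
contact_force: [0.6, 0.4, -2.2]
width: 0.0178
```

step_arm(rows=[0,0,0,0,0,0,0,0,0,0,0,0,0,0])

```text
t: 22.72
position: [0.5237, -0.1046, 0.249]
eef_rot: [-0.096, 0.702, 0.095, 0.7]
contact_force: [-0.4, -0.1, -2.5]
width: 0.0179
```

```bash
python3 held.py blue pics/h_b.png; python3 -c "
from rig import *
print(read_state()['joint_positions'].round(2))"
```

```text
[ 0.5237 -0.1046  0.249 ] [-0.0029 -0.0025 -1.    ] [-0.2675  0.9636 -0.0016] 0.01793451176715023 [-0.4 -0.1 -2.5]
9934.0 (167, 136, 177, 106)
[-0.4   0.12  0.55  1.69 -0.06  1.36  2.01]
```

View pics/h_b.png

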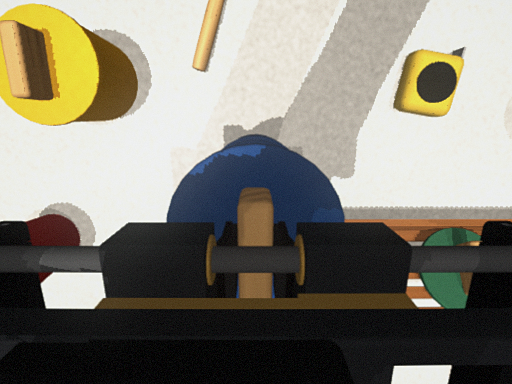

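The blue lid is held level and centred over its canister (columns 167–344). Lowering it.

step_arm(rows=[0,0,0,-0.03,0,0,0,0,0,0,-0.065,0,0,0,0,0,0,-0.09,0,0,0,0,0,0,-0.106,0,0,0,0,0,0,-0.116,0,0,0,0,0,0,-0.121,0,0,0,0,0,0,-0.125,0,0,0,0,0,0,-0.128,0,0,0,0,0,0,-0.13,0,0,0,0,0,0,-0.13,0,0,0])

```text
t: 24.02
position: [0.5236, -0.106, 0.1192]
eef_rot: [-0.096, 0.702, 0.094, 0.7]
contact_force: [0.6, -0.2, -2.0]
width: 0.0179
```

step_arm(rows=[0,0,0,-0.001,0,0,0,0,0,0,-0.002,0,0,0,0,0,0,-0.002,0,0,0])

```text
t: 24.4
position: [0.5235, -0.106, 0.1171]
eef_rot: [-0.096, 0.702, 0.094, 0.7]
contact_force: [0.3, -0.5, -1.1]
width: 0.0177
```

step_arm(rows=[0,0,0,-0.001,0,0,0,0,0,0,-0.002,0,0,0,0,0,0,-0.002,0,0,0])

```text
t: 24.78
position: [0.5235, -0.106, 0.115]
eef_rot: [-0.096, 0.702, 0.094, 0.7]
contact_force: [-0.3, -0.0, -1.7]
width: 0.0178
```

step_arm(rows=[0,0,0,-0.001,0,0,0,0,0,0,-0.002,0,0,0,0,0,0,-0.002,0,0,0])

```text
t: 25.15
position: [0.5236, -0.106, 0.113]
eef_rot: [-0.096, 0.702, 0.094, 0.7]
contact_force: [0.8, 0.5, -2.1]
width: 0.0173
```

step_arm(rows=[0,0,0,-0.001,0,0,0,0,0,0,-0.001,0,0,0])

```text
t: 25.4
position: [0.5237, -0.1061, 0.1122]
eef_rot: [-0.096, 0.702, 0.094, 0.7]
contact_force: [0.1, -0.7, -0.7]
width: 0.0178
```

step_arm(rows=[0,0,0,-0.001,0,0,0,0,0,0,-0.002,0,0,0,0,0,0,-0.002,0,0,0])

```text
t: 25.78
position: [0.5239, -0.106, 0.112]
eef_rot: [-0.095, 0.702, 0.094, 0.7]
contact_force: [-9.2, 1.3, 20.3]
width: 0.018
```

Seated: contact at z = 0.112 with 20 N. Unloading and releasing.

step_arm(rows=[0,-0.0005,0,0.001,0,0,0,0,-0.001,0,0.0013,0,0,0,0,-0.001,0,0.0013,0,0,0])

```text
t: 26.15
position: [0.5235, -0.1061, 0.1121]
eef_rot: [-0.096, 0.701, 0.094, 0.7]
contact_force: [2.7, 0.3, 5.4]
width: 0.0175
```

step_arm(rows=[0.6,0,0,0,0,0,0,0.6,0,0,0,0,0,0,0.6,0,0,0,0,0,0,0.6,0,0,0,0,0,0])

```text
t: 26.65
position: [0.5224, -0.106, 0.1112]
eef_rot: [-0.096, 0.702, 0.094, 0.699]
contact_force: [-0.2, -0.4, -0.1]
width: 0.0481
```

step_arm(rows=[0.6,0,0,0.01,0,0,0,0.6,0,0,0.04,0,0,0,0.6,0,0,0.08,0,0,0,0.6,0,0,0.13,0,0,0,0.6,0,0,0.16,0,0,0,0.6,0,0,0.16,0,0,0,0.6,0,0,0.16,0,0,0])

```text
t: 27.52
position: [0.5223, -0.106, 0.2711]
eef_rot: [-0.095, 0.702, 0.094, 0.7]
contact_force: [-0.3, -0.1, -1.0]
width: 0.0523
```

Run:
```python
from lid import *
HUE.update(yellow=(10,33),blue=(98,128))
s=read_state();im=snapshot("wrist");b=snapshot("scene");t=snapshot("top")
cv2.imwrite("pics/p_b.png",im);cv2.imwrite("pics/s2.png",b);cv2.imwrite("pics/t2.png",t)
e=cv2.resize(b[190:330,100:320],(600,384),interpolation=cv2.INTER_CUBIC)
cv2.imwrite("pics/c2.png",cv2.resize(cv2.hconcat([t,e]),(800,276)));cv2.imwrite("pics/c2b.png",cv2.resize(e,(800,512)))
# lid disc (top z=.108) vs can base: outline in wrist/top
C=cam("top");ct=cam("wrist",s)
T=R.from_quat(s["eef_rot"]).as_matrix();print(s["position"],s["contact_force"])
for col in("blue",):
    h=cv2.convexHull(blobs(im,col,3000,60,25)[0])[:,0]
    print(cv2.boundingRect(h),cv2.minEnclosingCircle(onplane(ct,h,np.array([0,0,.108]),np.array([0,0,1.]))[:,:2].astype(np.float32)))
```

```text
[ 0.52232667 -0.10596223  0.27114437] [-0.26329961 -0.13054784 -1.0035645 ]
(208, 135, 95, 94) ((0.5236456990242004, -0.10678555071353912), 0.05613681674003601)
```

View pics/c2b.png

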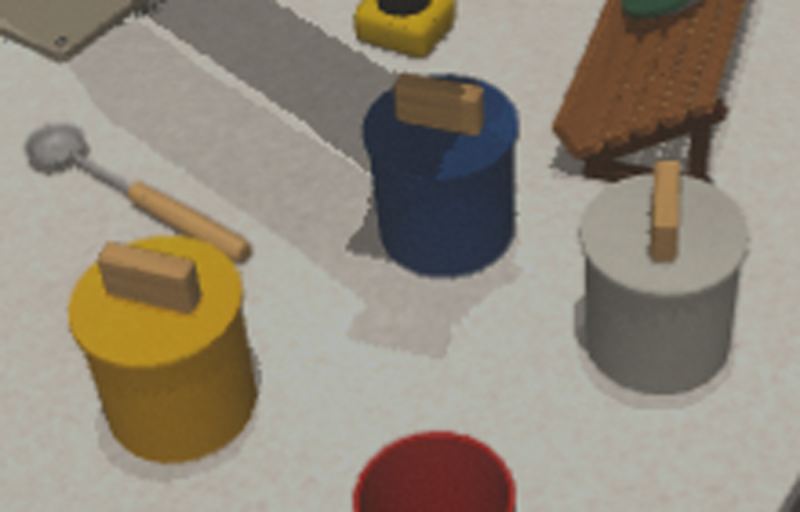

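Both lids look flat and home in the scene view, like the closed white canister beside them. I'll check green and the bystanders in the top view, then hand in.

Run:
```python
from h import *
for f in("top0","t2"):
    c=blobs(cv2.imread(f"pics/{f}.png"),"green",400)
    print(f,[(cv2.contourArea(k),cv2.boundingRect(k)) for k in c])
print(read_state()["contact_force"],job_done())
```

```text
top0 [(813.5, (187, 161, 39, 36))]
t2 [(820.5, (187, 161, 39, 36))]
the job is handed in; nothing more can be done
[-0.36201426 -0.49090526 -0.21169078] None
```

I set the yellow and blue lids on the canisters of their own colours and handed the job in at about 28 s; no verdict was reported.

**Last checks:**
- **Seating:** Both lids came to rest on their rims under about 20 N of downward force. In the final scene view both look flat and home.
- **Blue lid position:** Its disc outline fits a circle centred at (0.524, -0.107), within about 1 mm of the blue canister's position measured before placing.
- **Green lid:** Its outline in the top view is the same as at the start.
- **Robot:** The arm is clear of everything, with contact forces below 1 N.

**Not checked or not agreeing:**
- I did not measure how well centred or level the yellow lid is. I judged it by eye in the pictures and by contact at the predicted height.
- I saw no bystander moved in the pictures but did not measure them.
- The top and wrist cameras differed by about 3–4 mm on the canister positions, and I mostly used the wrist camera.
- The blue lid touched down about 3.5 mm lower than predicted, probably from an error in its estimated depth on the rack.
- The first approach to the blue lid stopped near joint 7's limit, so I backed off and gripped it after a half turn of the tool.

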